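# Set the stapler's air regulator and lock its knob

### The arm

A 6-joint arm with a two-finger parallel gripper is mounted at the origin on the work surface. World frame = base frame: x ahead of the robot, y to its left, z up, the work surface at z = 0. Lengths are in m, angles in rad, forces in N, time in s.
With the tool pointing down it reaches from about 0.3 to 0.875 m from the base axis. Payload 6.4 kg.
Tool frame: the origin (TCP) lies between the finger pads; the fingertips stand 14 mm ahead of it and the grasp point (between the pads) lies 5 mm behind it; x points along the fingers, y is the direction in which the jaws open and shut, and the axes are right-handed (so a half turn about x gives the same grasp; the last joint's range is limited). The gripper opens to 85 mm and grips with 20 to 120 N. Pads are 22 mm wide; open, the fingers measure 114 mm over their backs; the gripper's body (76 mm by 85 mm) begins 54 mm behind the grasp point. The pads swing forward as they close: fully open they stand 13 mm farther back than shut.
Start: joints at [-1.388, 0.181, 1.607, -0, 1.354, -0.206], TCP at [0.218, -0.532, 0.245] pointing down, gripper open.
Joint ranges: [-2.99, 2.99], [-0.89, 2.07], [0.3, 2.58], [-1.14, 4.28], [0, 2.63], [-3.12, 3.12]. Speed limits (rad/s): [2.57, 2.57, 3.01, 3.14, 3.14, 3.14].

### API

Orientations are given as a unit quaternion [x, y, z, w].
In Python, from rig import r, imaging gives the robot as it stands.
- The arm moves only by the tool jog_arm, never from a script. Its argument "targets" is a list of rows, each a list of 5 numbers: the shift along the tool's x, y, z in mm, then the turn about the tool's x in degrees, then the opening in per cent of the stroke, from 0 (shut) to 100 (fully open). A call has 1 to 20 rows; each row is the pose to reach, as a shift and turn from the pose commanded when the call began, along the tool's axes at that moment; what a row does not reach only later rows make up. A row lasts 1/12 s, in which the tool goes at most 41.7 mm and 7.16 degrees, less where a joint would pass 70% of its speed; a pose out of reach is approached as far as the arm can. A call with a gripper value outside its range is refused whole. The fingers move at their own pace and stop on an object; "grip_force" is the grip in N (left out, the last holds). Time passes only in rows, so rows that repeat a pose let the fingers close. It gives the time, the measured TCP pose, the force and the opening at its end, in the units of the state.
- r.observe(): the state, without advancing time (a new reading comes with each control period).
- imaging.read_camera(name): name is "scene" or "top"; returns a dict with "img" (400x640x3 uint8, red, green, blue), "range_z" (400x640 float32, m along the optical axis (not along the pixel's ray), 0 where there is no reading), "K" (3x3 intrinsics, pixels), "R" (3x3) and "t" (3): a world point X has camera coordinates R X + t. Camera axes: x right, y down, z forward; pixel columns grow to the right and rows downward; lengths in m; the calibration is good to about 2 mm. A picture is of the moment at which its call begins.
- r.hand_in(): hands the job in, once; it reports no verdict.
The state is a dict: "time_s": time; "qpos": joint angles; "dq": joint speeds; "tau": joint torques, N m; "ee_pos": TCP position; "ee_rot": TCP orientation; "ft_force": force on the tool from outside, world axes, zero at the start; "torque": the same for the moment, N m; "gripper_width": finger opening in m.
Only numpy, scipy, OpenCV 4.12 (cv2) and the standard library are available. Lean on these libraries where they do the work, as an engineer would, in place of code of your own. Each camera call takes 0.05 s, during which the arm holds its last target. There are 200 camera calls.

### The job

Set the air for the carton stapler: turn the regulator's red T-knob clockwise, keeping it pushed in, until its white pointer points at the green tab on the dial. Only then pull the knob straight up, fully out, to lock it, and let go with the pointer still on the tab. Leave everything else on the bench where it is.

Things in the scene. Friction and masses are not known exactly. Their poses are not given: they have to be found in the camera images.
- regulator: Air regulator, fixed: blue box 150 x 150 mm, top 70 mm above the bench, on a 200 x 180 mm steel foot, with a black dial, white ticks (138 mm across, face at 74 mm) centred on top. Below the top, a gauge sticks out of its front to 94 mm from the centre, brass couplings out of its sides to 113 mm. Origin: centre of the underside, on the knob's vertical axis; z up, the gauge looks along -x.
- knob_turn (a joint): Turn of the red T-knob about its vertical axis, rad. 0: the white pointer looks along the regulator's own +x (away from the gauge); grows anticlockwise seen from above. Stops at -1.2 and 2.3. At the start it stands between 1.0 and 1.8, so it must be turned clockwise, by 0.5 to 2.4 rad, to reach the tab. Friction about 0.08 N m; it stays where it is left.
- knob_pull (a joint): How far the knob is pulled out, straight up along its axis, m: 0 fully in (as at the start), 0.020 fully out against its stop, where a yellow sleeve shows below the knob. It takes about 6 N to move, has no spring and stays where it is left.
- handle (a point): Centre of the knob's crossbar, on the knob's axis, 112 mm above the bench while the knob is in. The crossbar is a red bar 76 mm long, 18 mm wide and 24 mm high, lying in the direction of the pointer; below it a 22 mm round stem 17 mm long leads down to a 60 mm round red skirt (its top 83 mm above the bench). Rises and turns with the knob; its x axis points along the crossbar to the pointer.
- pointer (a point): Tip of the knob's white pointer, which reaches from the skirt to 52 mm from the axis, 7 mm wide, 80 mm above the bench while the knob is in. A white line on the crossbar's top marks the same end.
- mark_tip (a point): Where the pointer's tip lies when the knob is exactly at the mark: 52 mm from the axis, in the middle of the width of the green tab (12 mm wide, 52 to 75 mm from the axis) clipped to the dial's edge. The tab is fixed on the dial; its place on the dial changes from day to day, between -0.6 and 0.5 rad in the sense of knob_turn.
- tape_roll: Brown tape roll, 100 mm across, 48 mm high, lying flat near one side of the regulator, loose. Origin: centre of its underside.
- staple_box: Cardboard box of staples, 100 x 55 x 35 mm high, near the other side of the regulator, loose. Origin: centre of its underside.
- stapler: Red carton stapler, 200 mm long, 96 mm high, loose on the left of the bench. Origin: centre of its underside.
- parcel: Closed cardboard parcel 220 x 170 x 110 mm high on the right. Origin: centre of its underside.
- label_pad: Pad of blank labels, 120 x 90 x 25 mm, at the back. Origin: centre of its underside.
- mug: Blue mug, 80 mm across, 90 mm high, at the back. Origin: centre of its underside.
- glue: Yellow plastic bottle, 64 mm across, 150 mm high, at the back. Origin: centre of its underside.

How it is judged:
On the way, in this order (a step that is already met when the one before it is completed fails the run):
1. the pointer is at the green tab (tip within 6 mm of its middle) while the knob is still in (out by less than 5 mm) (horizontal distance between pointer and mark_tip below 0.006 m and value of joint knob_pull below 0.005 m), for 0.2 s.
2. the knob is pulled out by more than 15 mm with the pointer at the tab (horizontal distance between pointer and mark_tip below 0.006 m and value of joint knob_pull above 0.015 m), for 0.2 s.
At the end, for the whole second after the job is handed in: The knob stands out by more than 15 of its 20 mm, its pointer's tip still within 6 mm (half the tab's width) of the green tab's middle, at rest and released; the seven loose things on the bench are within 30 mm of where they stood (all of step 2 and velocity of joint knob_turn between -0.05 and 0.05 rad/s and distance of each of tape_roll, staple_box, stapler, parcel, label_pad, mug, glue from where it was at the start of the episode below 0.03 m); the robot touches nothing.
It fails at once if the knob is pulled out (by more than 7 mm) while its pointer is more than 10 mm from the tab's middle (horizontal distance between pointer and mark_tip above 0.01 m and value of joint knob_pull above 0.007 m).
It fails at once if a loose thing on the bench is moved by more than 30 mm (distance of any of tape_roll, staple_box, stapler, parcel, label_pad, mug, glue from where it was at the start of the episode above 0.03 m).
It also fails if it takes over 51 s, if anything falls off the work surface, if the arm or the gripper's body presses on something with over 40 N, if the wrist force passes 120 N, or if a joint passes its speed limit or range.

## Working session

There is one attempt and no reset: what is moved stays moved. The work goes in short steps, Python scripts to look and compute and a tool call to move; the robot and the scene stay as the last step left them, time stands still between calls to the robot, and variables do not carry over. Pictures are saved under pics/ and viewed, about 8 in all and at most 12, crops included, and the job is handed in when it is done.

Besides the shell and the picture viewer there is one more tool, called after "Emit:" as name(argument=value, ...), one argument or row to a line, values as JSON. jog_arm: Moves the arm, as the interface text tells. Its arguments: {"type":"object","properties":{"targets":{"type":"array","items":{"type":"array","items":{"type":"number"}}},"grip_force":{"type":"number"}},"required":["targets"]}

```bash
mkdir -p pics
python3 - <<'E'
from rig import r, imaging
import cv2, numpy as np
for n in ("top","scene"):
    d=imaging.read_camera(n); np.savez(f"{n}0.npz",**d); cv2.imwrite(f"pics/{n}0.png",d["img"][...,::-1])
print(r.observe())
E
```

```text
{'time_s': 0.1, 'qpos': array([-1.38831765e+00,  1.81493522e-01,  1.60790314e+00, -3.35276967e-06,
        1.35380396e+00, -2.06305344e-01]), 'dq': array([-0.00022574, -0.00224186, -0.00223365, -0.0018816 , -0.00288606,
        0.00165335]), 'tau': array([-4.69721035e-04, -4.45882702e+01, -3.52239490e+01, -4.01736488e-04,
        4.13855552e-03, -4.07363086e-05]), 'ee_pos': array([ 0.21788577, -0.53160543,  0.24446152]), 'ee_rot': array([ 0.69379398,  0.13716052, -0.69378275,  0.13602357]), 'ft_force': array([-0.11590669,  0.38712027, -0.02387108]), 'torque': array([-0.04350609,  0.01851707, -0.06231365]), 'gripper_width': 0.08548599913537033}
```

View pics/top0.png

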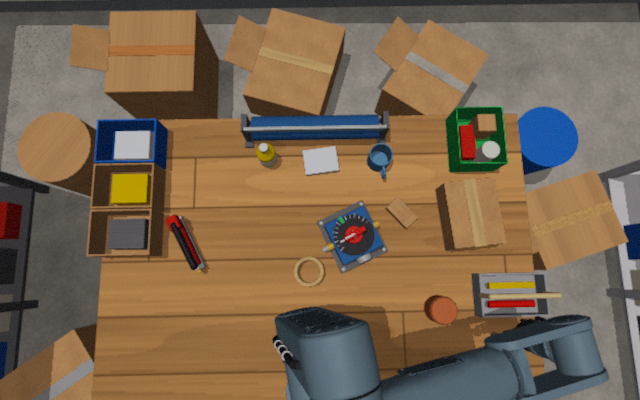

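View pics/scene0.png

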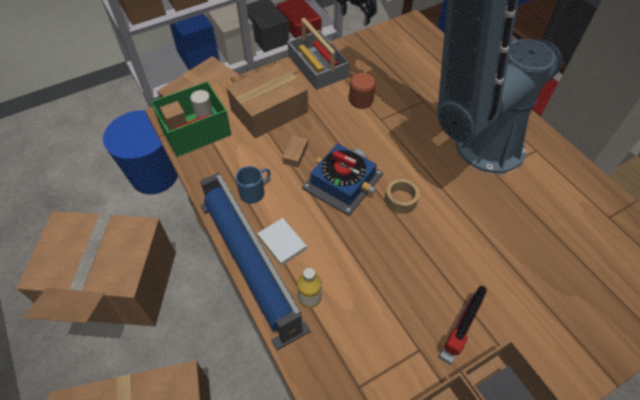

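Top view: regulator around (352,236), with the knob's crossbar towards lower left and the green tab near (341,220). I'll enlarge both views.

Run:
```python
import cv2, numpy as np
a=np.load("top0.npz")["img"][195:275,310:395,::-1]; b=np.load("scene0.npz")["img"][135:215,300:385,::-1]
o=[cv2.resize(x,(400,376),interpolation=cv2.INTER_CUBIC) for x in (a,b)]
cv2.imwrite("pics/crop0.png",np.hstack(o))
d=np.load("top0.npz"); print(d["K"],d["R"],d["t"])
```

```text
[[411.35442771   0.         320.98721769]
 [  0.         411.35442771 197.86531878]
 [  0.           0.           1.        ]] [[-0.01929612 -0.9998066   0.00379773]
 [-0.98420923  0.01832634 -0.17605775]
 [ 0.1759541  -0.00713499 -0.98437251]] [-0.00483634  0.63561896  1.3520847 ]
```

View pics/crop0.png

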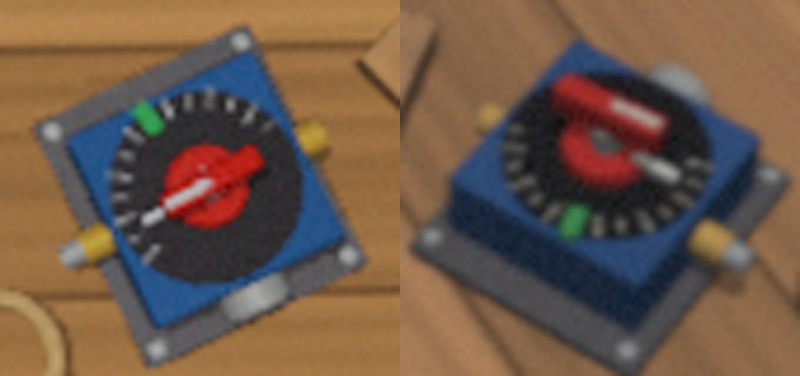

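The crop (4.7x) shows, in the left panel, the green tab at (149,117), the pointer tip at (147,220), the dial centre at about (205,187) and the foot bolts at (241,41), (52,131), (349,255) and (156,350). The gauge is at the bottom.

```bash
cat > h.py <<'E'
import cv2, numpy as np
def world(d,uv,z):
    K,R,t=d["K"],d["R"],d["t"]; c=-R.T@t; v=R.T@np.linalg.inv(K)@np.array([uv[0],uv[1],1.]); return (c+v*(z-c[2])/v[2])
def blob(d,lo,hi,box):
    x0,y0,x1,y1=box; h=cv2.cvtColor(d["img"][y0:y1,x0:x1],cv2.COLOR_RGB2HSV)
    m=cv2.inRange(h,lo,hi); ys,xs=np.nonzero(m); return np.array([xs.mean()+x0,ys.mean()+y0]),len(xs)
E
python3 - <<'E'
from h import *
from math import *
T=np.load("top0.npz");S=np.load("scene0.npz")
def P(x,y,o,d,z): return world(d,[(x+.5)/4.706-.5+o[0],(y+.5)/4.7-.5+o[1]],z)
for nm,d,o,pts,box in (("top",T,(310,195),dict(dial=(205,187,.074),bolt1=(241,41,.01),bolt2=(52,131,.01),bolt3=(349,255,.01),bolt4=(156,350,.01),tip=(145,221,.08),lineA=(163,210,.124),lineB=(212,183,.124),barfar=(263,157,.124)),(325,200,385,275)),
  ("scene",S,(300,135),dict(dial=(206,154,.074),bolt1=(32,235,.01),bolt3=(370,175,.01),tip=(281,177,.08),lineA=(262,126,.124),lineB=(212,107,.124),barfar=(158,87,.124)),(305,140,385,210))):
    W={k:P(v[0],v[1],o,d,v[2]) for k,v in pts.items()}
    for k,v in W.items(): print(nm,k,v.round(4))
    uv,n=blob(d,(45,90,40),(80,255,255),box); g=world(d,uv,.075); print(nm,"green",uv,n,g.round(4))
    if nm=="top": c=np.mean([W[f"bolt{i}"] for i in (1,2,3,4)],0); print("boltcentre",c); 
    A=lambda p,q:degrees(atan2(*(p-q)[1::-1]))
    print("angles: tab",A(g,W["dial"]),"tip",A(W["tip"],W["dial"]),"bar",A(W["lineA"],W["barfar"]),"r",np.hypot(*(g-W["dial"])[:2]))
    print("edge",(A(W["bolt1"],W["bolt2"]) if nm=="top" else A(W["bolt1"],W["bolt3"])))
E
```

```text
top dial [ 0.5068 -0.1215  0.074 ]
top bolt1 [ 0.6215 -0.1575  0.01  ]
top bolt2 [ 0.5562 -0.0144  0.01  ]
top bolt3 [ 0.4602 -0.2312  0.01  ]
top bolt4 [ 0.394  -0.0871  0.01  ]
top tip [ 0.4832 -0.0781  0.08  ]
top lineA [ 0.4873 -0.0882  0.124 ]
top lineB [ 0.5051 -0.1222  0.124 ]
top barfar [ 0.5222 -0.1576  0.124 ]
top green [341.1875 220.125 ] 32 [ 0.5552 -0.0829  0.075 ]
boltcentre [ 0.50798898 -0.12254762  0.01      ]
angles: tab 38.573283916107236 tip 118.53767335454235 bar 116.68170642978245 r 0.06190614888635443
edge -65.47799917439015
scene dial [ 0.5062 -0.1212  0.074 ]
scene bolt1 [ 0.6142 -0.162   0.01  ]
scene bolt3 [ 0.3896 -0.0923  0.01  ]
scene tip [ 0.477  -0.0772  0.08  ]
scene lineA [ 0.4867 -0.09    0.124 ]
scene lineB [ 0.5058 -0.1188  0.124 ]
scene barfar [ 0.527  -0.1499  0.124 ]
scene green [336.48648649 181.40540541] 37 [ 0.5527 -0.085   0.075 ]
angles: tab 37.89006055552842 tip 123.57205703057188 bar 123.91191702365717 r 0.058912753857162665
edge -17.24373799104753
```

Run:
```python
from rig import r
from scipy.spatial.transform import Rotation as R
import numpy as np
s=r.observe(); M=R.from_quat(s["ee_rot"]).as_matrix(); print(M.round(4)); y=M[:,1]; print("yaw y",np.degrees(np.arctan2(y[1],y[0])))
print("to above knob (z .20), mm tool:",(M.T@(np.array([.507,-.122,.20])-s["ee_pos"])*1000).round(1))
```

```text
[[-3.000e-04  3.791e-01 -9.254e-01]
 [ 1.600e-03 -9.254e-01 -3.791e-01]
 [-1.000e+00 -1.600e-03 -3.000e-04]]
yaw y -67.72426000594007
to above knob (z .20), mm tool: [  45.  -269.4 -422.8]
```

Emit:
jog_arm(
  targets=[
    [0,-27,-42,-7,100],
    [0,-54,-85,-14,100],
    [0,-81,-127,-21,100],
    [0,-108,-169,-28,100],
    [0,-135,-211,-35,100],
    [0,-162,-254,-42,100],
    [0,-188,-296,-49,100],
    [0,-215,-338,-56,100],
    [0,-242,-380,-63,100],
    [0,-269,-423,-70,100],
    [20,-269,-423,-77,100],
    [30,-269,-423,-84,100],
    [45,-269,-423,-91,100],
    [45,-269,-423,-97,100],
    [45,-269,-423,-97,100],
    [45,-269,-423,-97,100],
    [45,-269,-423,-97,100],
  ],
  grip_force=40,
)

```text
time_s: 1.52
ee_pos: [0.5076, -0.1233, 0.2008]
ee_rot: [0.359, 0.609, -0.359, 0.61]
ft_force: [-0.6, -0.1, 0.9]
gripper_width: 0.0852
```

```bash
cat > look.py <<'E'
import sys
from rig import r, imaging
from h import *
from scipy.spatial.transform import Rotation as R
n=sys.argv[1]; o=[]
for c,(x,y) in (("top",(310,195)),("scene",(300,125))):
    d=imaging.read_camera(c); np.savez(f"{c}{n}.npz",**d); o.append(cv2.resize(d["img"][y:y+90,x:x+85,::-1],(400,424),interpolation=cv2.INTER_CUBIC))
cv2.imwrite(f"pics/crop{n}.png",np.hstack(o))
s=r.observe(); M=R.from_quat(s["ee_rot"]).as_matrix(); y=M[:,1]
print(s["time_s"],s["ee_pos"].round(4),"yaw",np.degrees(np.arctan2(y[1],y[0])).round(2),"q",s["qpos"].round(2),"F",s["ft_force"].round(1),s["torque"].round(2),"w",s["gripper_width"])
print("tool delta to (507,-122,107):",(M.T@(np.array([.507,-.122,.107])-s["ee_pos"])*1000).round(1))
E
python3 look.py 1
```

```text
1.6167 [ 0.5076 -0.1236  0.201 ] yaw 29.1 q [-0.47  0.11  1.78 -0.    1.25 -0.97] F [-0.5  0.2  0.2] [0.02 0.01 0.08] w 0.08522404252371571
tool delta to (507,-122,107): [94.   0.2 -1.8]
```

View pics/crop1.png

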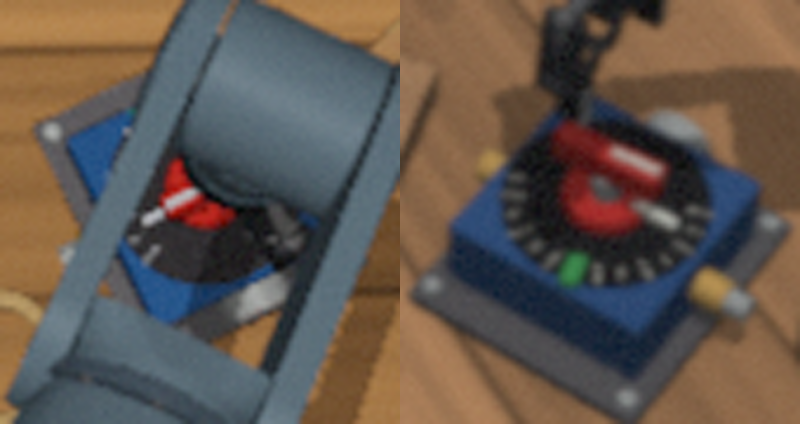

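The arm is above the knob. The scene panel shows the bar, pointer (660,215) and green tab (573,268) clearly. I'll descend and close.

Emit:
jog_arm(
  targets=[
    [25,0,-2,0,100],
    [50,0,-2,0,100],
    [70,0,-2,0,100],
    [82,0,-2,0,100],
    [90,0,-2,0,100],
    [94,0,-2,0,100],
    [94,0,-2,0,60],
    [94,0,-2,0,40],
    [94,0,-2,0,20],
    [94,0,-2,0,10],
    [94,0,-2,0,0],
    [94,0,-2,0,0],
    [94,0,-2,0,0],
    [94,0,-2,0,0],
    [94,0,-2,0,0],
    [94,0,-2,0,0],
  ],
  grip_force=40,
)

```text
time_s: 2.95
ee_pos: [0.5056, -0.1221, 0.1073]
ee_rot: [0.356, 0.611, -0.358, 0.61]
ft_force: [-7.7, -2.7, 10.0]
gripper_width: 0.0197
```

```bash
python3 look.py 2
```

```text
3.05 [ 0.5057 -0.1221  0.1074] yaw 29.3 q [-0.46  0.23  1.85 -0.    1.06 -0.97] F [-7.6 -3.   8.6] [-0.56  1.39 -0.01] w 0.01961487834312208
tool delta to (507,-122,107): [0.4 1.2 0.6]
```

View pics/crop2.png

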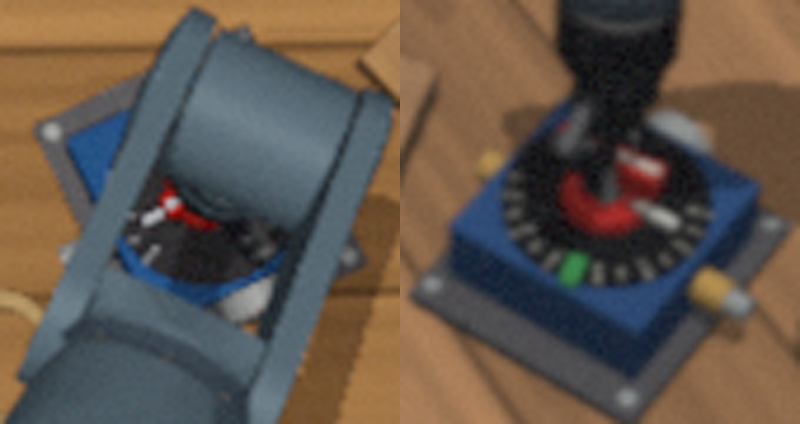

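The fingers grip the bar, and the pointer hasn't moved (655,213). There's a side load of about 8 N along -tool y, so I'll ease 2 mm that way and turn clockwise.

Emit:
jog_arm(
  targets=[
    [0,-1,0,0,0],
    [0,-2,0,5,0],
    [0,-2,0,10,0],
    [0,-2,0,15,0],
    [0,-2,0,20,0],
    [0,-2,0,25,0],
    [0,-2,0,30,0],
    [0,-2,0,35,0],
    [0,-2,0,40,0],
    [0,-2,0,45,0],
    [0,-2,0,50,0],
    [0,-2,0,55,0],
    [0,-2,0,60,0],
    [0,-2,0,65,0],
    [0,-2,0,70,0],
    [0,-2,0,75,0],
    [0,-2,0,80,0],
    [0,-2,0,81,0],
    [0,-2,0,81,0],
    [0,-2,0,81,0],
  ],
)

```text
time_s: 4.72
ee_pos: [0.5054, -0.1222, 0.1074]
ee_rot: [0.668, 0.231, -0.668, 0.232]
ft_force: [-0.5, 0.3, 5.0]
gripper_width: 0.0196
```

```bash
python3 look.py 3
```

```text
4.8167 [ 0.5054 -0.1222  0.1074] yaw -51.72 q [-0.47  0.23  1.85  0.    1.05  0.44] F [-0.6 -0.5  5.1] [0.14 0.17 0.02] w 0.019412905330392635
tool delta to (507,-122,107): [ 0.4  0.8 -1.4]
```

View pics/crop3.png

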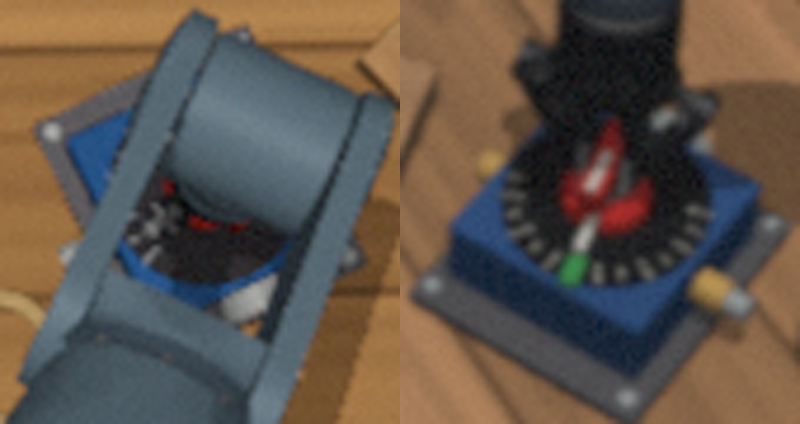

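The pointer tip is now at about (578,252), right at the tab (573,268). A quick numeric check of the angles follows.

Run:
```python
from h import *
d=np.load("scene3.npz"); c=np.array([.5054,-.1222])
def A(uv,z): p=world(d,uv,z)[:2]-c; return np.degrees(np.arctan2(p[1],p[0])),np.hypot(*p)*1e3
g,n=blob(d,(45,90,40),(80,255,255),(305,140,385,210)); print("tab",g,n,A(g,.075))
w,n=blob(d,(0,0,110),(180,60,255),(334,170,345,179)); print("pointer",w,n,A(w,.081))
for p in ((578,250),(585,235)): print(A([(p[0]-400+.5)/4.706-.5+300,(p[1]+.5)/4.711-.5+125],.081))
```

```text
tab [336.41666667 181.75      ] 36 (np.float64(38.44196043885576), np.float64(61.442256886575265))
pointer [338.86363636 174.36363636] 22 (np.float64(36.12812280597519), np.float64(36.975832265551475))
(np.float64(37.15621376371035), np.float64(50.31473191375711))
(np.float64(36.63859972346527), np.float64(37.352643902633176))
```

The angles agree to within 2° (about 2 mm at the tip). Now I'll pull it straight up.

Emit:
jog_arm(
  targets=[
    [0,0,0,0,0],
    [0,0,0,0,0],
    [-2,0,0,0,0],
    [-4,0,0,0,0],
    [-6,0,0,0,0],
    [-8,0,0,0,0],
    [-10,0,0,0,0],
    [-12,0,0,0,0],
    [-14,0,0,0,0],
    [-16,0,0,0,0],
    [-18,0,0,0,0],
    [-20,0,0,0,0],
    [-21,0,0,0,0],
    [-22,0,0,0,0],
    [-22,0,0,0,0],
    [-22,0,0,0,0],
    [-22,0,0,0,0],
  ],
  grip_force=60,
)

```text
time_s: 6.23
ee_pos: [0.505, -0.1222, 0.1279]
ee_rot: [0.668, 0.232, -0.668, 0.232]
ft_force: [6.4, -2.4, -10.3]
gripper_width: 0.0181
```

```bash
python3 look.py 4
```

```text
6.3333 [ 0.505  -0.1222  0.1279] yaw -51.73 q [-0.47  0.2   1.84  0.    1.1   0.44] F [  6.7  -2.5 -10. ] [-0.43 -1.14  0.05] w 0.018483916871286584
tool delta to (507,-122,107): [20.9  1.1 -1.6]
```

View pics/crop4.png

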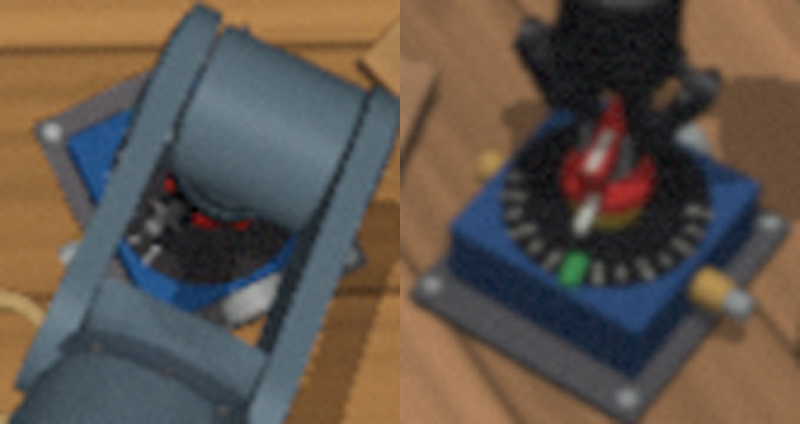

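The yellow sleeve shows and the TCP rose 20.5 mm, so the knob is at its stop. I'll release and retreat upward.

Emit:
jog_arm(
  targets=[
    [1,0,0,0,0],
    [1,0,0,0,20],
    [1,0,0,0,40],
    [1,0,0,0,70],
    [1,0,0,0,100],
    [1,0,0,0,100],
    [1,0,0,0,100],
    [1,0,0,0,100],
    [1,0,0,0,100],
    [-15,0,0,0,100],
    [-40,0,0,0,100],
    [-75,0,0,0,100],
    [-110,0,0,0,100],
    [-130,0,0,0,100],
    [-130,0,0,0,100],
    [-130,0,0,0,100],
  ],
)

```text
time_s: 7.67
ee_pos: [0.5054, -0.1224, 0.2597]
ee_rot: [0.669, 0.231, -0.667, 0.233]
ft_force: [-0.5, 0.6, -0.4]
gripper_width: 0.0854
```

```bash
python3 look.py 5
python3 - <<'E'
from h import *
d=np.load("scene5.npz"); e=np.load("scene0.npz")
o=np.hstack([cv2.resize(x["img"][100:340,150:500,::-1],(400,274)) for x in (e,d)]); c=cv2.imread("pics/crop5.png")
cv2.imwrite("pics/final5.png",np.vstack([c[:320],o]))
E
```

```text
7.7667 [ 0.504  -0.1217  0.257 ] yaw -51.73 q [-0.47  0.04  1.73  0.    1.37  0.44] F [-1.1 -0.1 -0.8] [-0.    0.05 -0.  ] w 0.08544611096415392
tool delta to (507,-122,107): [150.    2.4  -2.3]
```

View pics/final5.png

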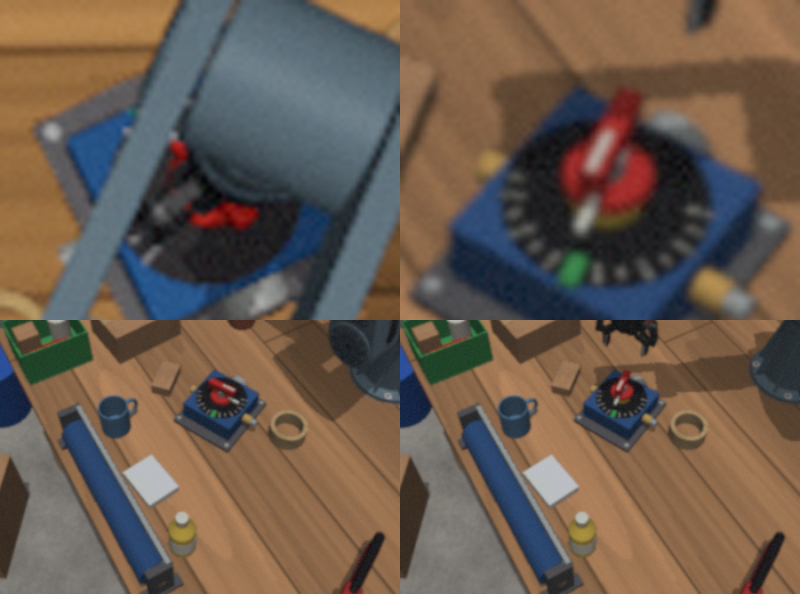

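The knob stands out with the yellow sleeve visible, the gripper is clear, and the other objects look unmoved. One check of the final pointer angle, then hand in if it agrees.

Run:
```python
from h import *
from rig import r
d=np.load("scene5.npz"); c=np.array([.5054,-.1222])
def W(p,z): return world(d,[(p[0]-400+.5)/4.706-.5+300,(p[1]+.5)/4.711-.5+125],z)[:2]
A=lambda v:np.degrees(np.arctan2(v[1],v[0]))
t=W((578,231),.1); a=A(t-c); b=A(W((592,180),.144)-W((628,96),.144)); print(a,np.hypot(*(t-c)),b)
if abs(a-38.4)<5: r.hand_in(); print("handed in")
```

```text
36.24370030213602 0.05010412564838576 40.365610538798904
the job is handed in; nothing more can be done
handed in
```

I turned the knob about 81° clockwise while it was still in, until its pointer was on the green tab. I then pulled it straight up to its stop, let go and backed the gripper off above it. The job is handed in at about 8 s of the 51 s allowed; no verdict is reported.

**Pointer position:** in the last picture the pointer's tip is at 36.2° and the crossbar at 40.4°. The tab is at 38.4°, so the two readings lie about 2° either side of it. That is roughly 2 mm at the tip, against the 6 mm allowed.

**Knob pulled out:** the tool rose 20.5 mm during the pull and the yellow sleeve shows below the knob.

**Released and clear:** the gripper is open with its TCP about 26 cm above the bench, and the wrist force is about 1 N.

**Bench:** I compared before-and-after pictures only by eye. The tape roll, staple box, mug, label pad and glue look unmoved. The stapler and parcel were only partly in that view, but the arm did not go near them.

**Disagreement along the way:** at the start the two cameras differed by 5 to 7° on the crossbar's direction. I took a value between them, and the jaws gripped the bar without visibly moving the pointer.

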